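# Push a carton through the self-closing flap of a bathroom bin

## Robot

A 7-joint arm with a two-finger parallel gripper is mounted at the origin on the work surface. World frame = base frame: x ahead of the robot, y to its left, z up, the work surface at z = 0. Lengths are in m, angles in rad, forces in N, time in s.
With the tool pointing down it reaches from about 0.35 to 0.9 m from the base axis. Payload 8.1 kg.
Tool frame: the origin (TCP) lies at the very end of the fingers, on their centre line; the grasp point (between the pads) lies 19 mm behind it; z points along the fingers, y is the line along which they close (so a half turn about z gives the same grasp; the last joint's range is limited). The gripper opens to 85 mm and grips with 20 to 120 N. Pads are 22 mm wide; open, the fingers measure 114 mm over their backs; the gripper's body (76 mm by 85 mm) begins 54 mm behind the grasp point. The pads swing forward as they close: fully open they stand 13 mm farther back than shut.
Start: joints at [1.031, 0.434, 0.025, 1.573, -0.012, 1.134, -0.075], TCP at [0.264, -0.566, 0.231] pointing down, gripper open.
Joint ranges: [-2.62, 2.62], [-0.44, 2.09], [-1.27, 1.32], [0.08, 2.57], [-1.32, 4.46], [0.12, 2], [-2.74, 2.74]. Speed limits (rad/s): [2.22, 2.22, 3.01, 3.01, 3.14, 3.14, 3.14].

## Interface

Orientations are given as [roll, pitch, yaw] about the fixed x, y, z axes, in that order (R = Rz(yaw) Ry(pitch) Rx(roll)).
In Python, from cell import ctrl gives the robot as it stands.
- The arm moves only by the shell command python3 -m creep 'ROWS' [FORCE]. ROWS is JSON, a list of rows, each an object with "travel": the shift along the world's x, y, z in mm, a list of three; "delta_rot": the turn, a rotation vector about the world's x, y, z in rad, a list of three; "hand": the finger opening in mm, from 0 to 85.4. In form: [{"travel": [tx, ty, tz], "delta_rot": [wx, wy, wz], "hand": hand}, ...]. A call has 1 to 8 rows; each row shifts and turns the commanded pose from where the row before left it; what a row does not reach is not made up. A row lasts 1/10 s, in which the tool goes at most 50 mm and 8.59 degrees, less where a joint would pass 70% of its speed; a pose out of reach is approached as far as the arm can. A call with a gripper value outside its range is refused whole. The fingers move at their own pace and stop on an object; FORCE is the grip in N (left out, the last holds). Time passes only in rows, so rows that do not move let the fingers close. It gives the time, the measured TCP pose, the force, the opening and the grip force at its end, in the units of the state.
- ctrl.read_state(): the state, without advancing time (a new reading comes with each control period).
- ctrl.read_camera(name): name is "scene" or "top" or "wrist"; returns the picture (420x560x3 uint8, red, green, blue); there is no depth.
- ctrl.get_calibration(name): a dict with "camera_matrix" (3x3 intrinsics, pixels), "xyz" and "rotation" of the camera in the world. Camera axes: x right, y down, z forward; pixel columns grow to the right and rows downward; lengths in m; the calibration is good to about 2 mm. The wrist camera is an equidistant fisheye: a pixel r from the principal point sees the ray r / f radians off the axis. A picture is of the moment at which its call begins: read the wrist's pose just before it. get_calibration takes no time and is no camera call; for the wrist camera it gives the pose at the moment of the call.
- ctrl.finish_job(): hands the job in; it is judged then, once.
The state is a dict: "t": time; "qpos": joint angles; "qd": joint speeds; "effort": joint torques, N m; "eef_pos": TCP position; "ee_rot": TCP orientation; "contact_force": force on the tool from outside, world axes, zero at the start; "moment": the same for the moment, N m; "finger_gap": finger opening in m; "finger_force": force on a finger pad.
Only numpy, scipy, OpenCV 4.12 (cv2) and the standard library are available. Lean on these libraries where they do the work, as an engineer would, in place of code of your own. Each camera call takes 0.05 s, during which the arm holds its last target. There are 200 camera calls.

## Task

Throw away the small soap carton that lies on the shelf of the white bin: press the bin's self-closing flap down with one finger and, while that finger keeps it open, push the carton over the shelf edge into the bin with the other finger, then leave the flap to close. Only push the carton: do not lift it and do not slide it onto the closed flap. Leave all the other things where they are.

Things in the scene. Friction and masses are not known exactly. Their poses are not given: they have to be found in the camera images.
- bin: White bathroom bin, fixed, 330 x 180 x 170 mm high. Origin: on the counter under the shelf edge (lip), mid-width; x points level from shelf to flap, z up. Its top: a solid flat shelf at x -180 to 0, 8 mm high rails on its long sides (|y| 83 to 90); then the opening, x 0 to 137, |y| under 75, filled by the flap flush with the shelf, all rims 170 mm high. Hollow below, floor 6 mm up.
- lip (a point): Middle of the shelf edge, at the shelf's top (170 mm over the counter), where the shelf ends and the flap begins; axes as the bin's.
- flap_edge (a point): Top middle of the flap's free edge; closed, it lies 4 mm beyond the lip along the bin's x, level with the shelf. Moves down as the flap opens.
- flap_hinge (a point): Top middle of the flap's hinged edge, 135 mm beyond the lip along the bin's x. The steel flap is 131 mm long, 146 mm wide, 4 mm thick and hinged here, along the bin's y, at the shelf's height; its free edge is the one at the shelf.
- flap (a joint): Angle of the flap, 0 closed and level, growing as its free edge swings down into the bin, at most 1.25 rad. A spring shuts it: about 0.1 N m holds it closed (the carton's weight does not open it), about 0.2 N m at 1 rad; about 1 N opens it near the free edge, about 5 N is needed 40 mm from the hinge.
- carton: Small closed carton, white with a blue band round it, 36 x 52 x 24 mm (x, y, z), 20 to 45 g, lying flat on the shelf. Origin: centre of its underside; its x roughly along the bin's x (within 0.25 rad), z up. At the start its edge facing the flap is roughly 10 to 40 mm short of the lip.
- carton_mid (a point): Centre of the carton, 12 mm above its underside.
- shampoo: Small blue bottle, 34 mm across, 85 mm high, standing on the shelf in a corner of the end away from the flap. Origin: centre of its underside.
- jar: Low amber jar, 36 mm across, 40 mm high, in the other corner of that end of the shelf. Origin: centre of its underside.
- lotion: Green pump bottle, 64 mm across, 190 mm high, standing on the counter. Origin: centre of its underside.
- soap_pump: Amber pump bottle, 60 mm across, 150 mm high, on the counter. Origin: centre of its underside.
- tumbler: White ceramic cup without a handle, 72 mm across, 95 mm high, on the counter. Origin: centre of its underside.
- paper_roll: Roll of paper standing on end, 110 mm across, 100 mm high, on the counter. Origin: centre of its underside.
- brush: Wooden hairbrush lying on the counter, 200 mm long, 60 mm wide. Origin: underside, middle of its length.
Things that resemble listed ones, but are neither listed nor needed, are in the scene too. Leave any red look-alike of the carton alone.

How it is judged:
By the outcome, as a careful person would: the job done as asked, in the order asked, and still so for the second after the job is handed in, with the robot touching nothing.
It also fails if it takes over 43 s, if anything falls off the work surface, if the arm or the gripper's body presses on something with over 40 N, if the wrist force passes 120 N, or if a joint passes its speed limit or range.

## Working session

There is one attempt and no reset: what is moved stays moved. The work goes in short steps, Python scripts to look and compute and a shell command to move; the robot and the scene stay as the last step left them, time stands still between calls to the robot, and variables do not carry over. Pictures are saved under pics/ and viewed, at most 10 in all, crops included, and the job is handed in when it is done.

```bash
ls; mkdir -p pics; python3 - <<'E'
from cell import ctrl
import cv2
for n in("scene","top"):
    im=ctrl.read_camera(n); cv2.imwrite(f"pics/{n}0.png",im[:,:,::-1])
    c=ctrl.get_calibration(n); print(n,c)
s=ctrl.read_state(); print(s['t'],s['eef_pos'],s['ee_rot'],s['finger_gap'])
E
```

```text
pics
scene {'camera_matrix': array([[388.46568727,   0.        , 278.14111831],
       [  0.        , 388.46568727, 206.99706151],
       [  0.        ,   0.        ,   1.        ]]), 'xyz': array([ 1.21754777, -0.44026153,  0.7528846 ]), 'rotation': array([-2.24650801e+00, -9.06466141e-04,  1.15563528e+00])}
top {'camera_matrix': array([[400.40060814,   0.        , 281.9011605 ],
       [  0.        , 400.40060814, 211.20978532],
       [  0.        ,   0.        ,   1.        ]]), 'xyz': array([ 0.37080593, -0.13936268,  1.10001517]), 'rotation': array([-2.96951093, -0.00489324, -1.57612954])}
0.1 [ 0.26415879 -0.56593982  0.23063088] [-3.14021724e+00  1.20390728e-04  4.36737205e-01] 0.08579208704570702
```

View pics/scene0.png

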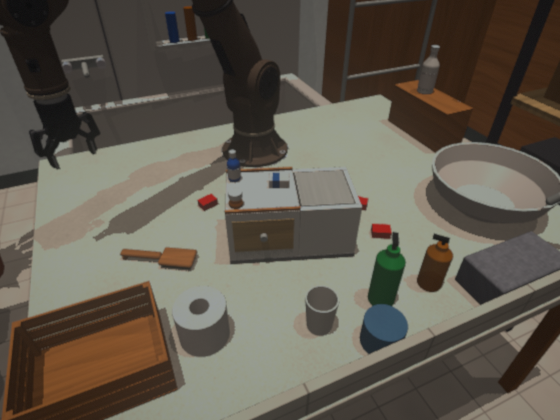

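View pics/top0.png

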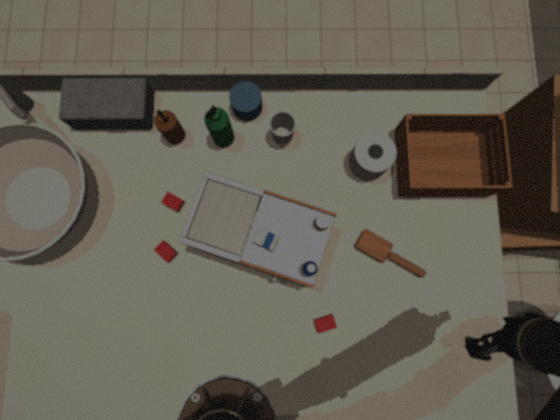

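Top view: the carton (white, blue band) is at about (265,239) on the shelf; the flap is the beige panel at (222,216). Possible look-alikes are the red boxes at (173,202), (166,251) and (325,323), and the blue-capped shampoo at (310,268). I choose the one at (265,239) and check it in a close crop.

```bash
python3 - <<'E'
import cv2,numpy as np
a=cv2.imread('pics/top0.png')[165:295,170:345]; b=cv2.imread('pics/scene0.png')[145:265,200:375]
a=cv2.convertScaleAbs(cv2.resize(a,None,fx=4.5,fy=4.5,interpolation=2),alpha=1.5)
cv2.imwrite('pics/ca.png',a)
b=cv2.convertScaleAbs(cv2.resize(b,None,fx=4.5,fy=4.5,interpolation=2),alpha=1.2)
cv2.imwrite('pics/cb.png',b)
E
```

```text
(no output)
```

View pics/ca.png

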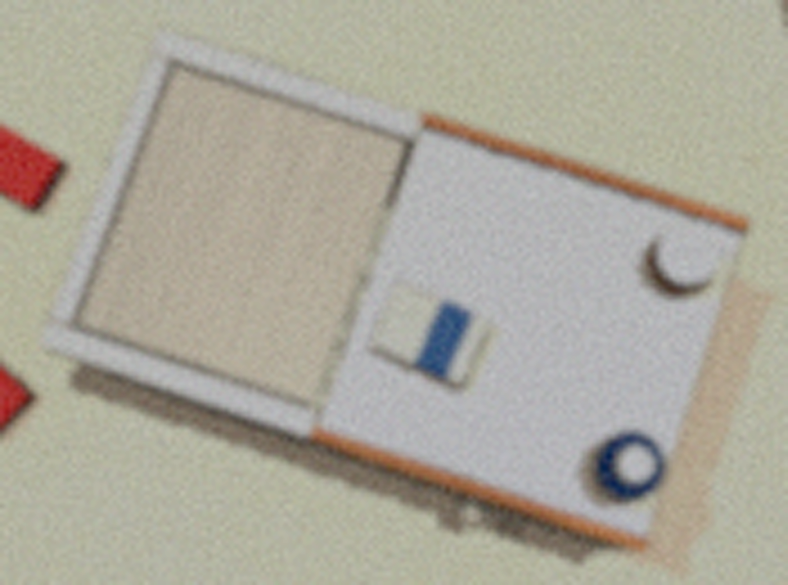

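View pics/cb.png

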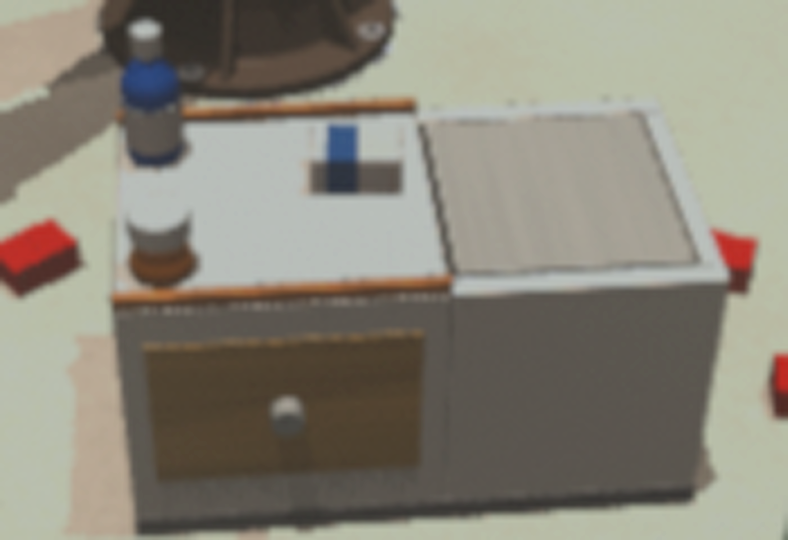

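The crops confirm it: a white carton with a blue band, on the shelf, with its top face around crop (430,335). The bin's corners, the lip line (410,140)-(318,410) and the flap are clear in both views. Next I triangulate.

```bash
cat > h.py <<'E'
import numpy as np
from cell import ctrl
from scipy.spatial.transform import Rotation as R
def ray(n,u,v):
    c=ctrl.get_calibration(n); d=np.linalg.inv(c['camera_matrix'])@[u,v,1]
    d=R.from_euler('xyz',c['rotation']).as_matrix()@d
    return c['xyz'],d/np.linalg.norm(d)
def plane(n,u,v,z):
    o,d=ray(n,u,v); return o+d*(z-o[2])/d[2]
def tri(a,b):
    (o,d),(p,e)=ray('top',*a),ray('scene',*b)
    s=np.linalg.lstsq(np.c_[d,-e],p-o,rcond=None)[0]
    q,r=o+d*s[0],p+e*s[1]; return (q+r)/2,np.linalg.norm(q-r)
A=lambda x,y:((x+.5)/4.5-.5+170,(y+.5)/4.5-.5+165)
B=lambda x,y:((x+.5)/4.5-.5+200,(y+.5)/4.5-.5+145)
E
python3 - <<'E'
from h import *
np.set_printoptions(precision=4,suppress=True)
for k,a,b in[('hinge+x corner',(165,38),(725,280)),('hinge-x corner',(45,345),(655,103)),('rail+x lip',(424,118),(450,283)),('rail-x lip',(316,433),(414,103)),
 ('rail+x end',(746,222),(114,296)),('rail-x end',(645,546),(115,115)),('band',(458,304),(357,162)),('band2',(430,297+10),(330,162))]:
    print(k,*tri(A(*a),B(*b)))
print('top plane .17')
for p in[(165,38),(45,345),(415,138),(318,410),(365,270)]: print(p,plane('top',*A(*p),.17))
print('carton top .194')
for p in[(397,283),(493,320),(467,388),(370,350)]: print(p,plane('top',*A(*p),.194))
print('scene')
for p in[(655,103),(725,280)]: print(p,plane('scene',*B(*p),.17))
for p in[(402,162),(310,162),(404,128),(314,125)]: print(p,plane('scene',*B(*p),.194))
for p in[(402,193),(310,193)]: print(p,plane('scene',*B(*p),.17))
for n,f in(('top',A),('scene',B)):
  for p in ([(630,465),(680,262)] if n=='top' else [(155,155),(160,265)]): print(n,plane(n,*f(*p),.2),plane(n,*f(*p),.17))
E
```

```text
hinge+x corner [0.6275 0.0374 0.1661] 0.0018855026525495865
hinge-x corner [0.4631 0.0947 0.1665] 0.0010916532663042381
rail+x lip [ 0.5805 -0.1027  0.175 ] 0.00088022203559475
rail-x lip [ 0.4166 -0.0472  0.1759] 0.0010868233055488282
rail+x end [ 0.5238 -0.2697  0.1786] 0.000253028861190461
rail-x end [ 0.3585 -0.2154  0.1768] 0.0024078217885619957
band [ 0.4814 -0.117   0.1932] 0.007337782372524165
band2 [ 0.4753 -0.1158  0.1905] 0.02047684934176107
top plane .17
(165, 38) [0.626  0.0358 0.17  ]
(45, 345) [0.4626 0.0934 0.17  ]
(415, 138) [ 0.571  -0.0974  0.17  ]
(318, 410) [ 0.4284 -0.048   0.17  ]
(365, 270) [ 0.5009 -0.0716  0.17  ]
carton top .194
(397, 283) [ 0.4908 -0.0896  0.194 ]
(493, 320) [ 0.4717 -0.1381  0.194 ]
(467, 388) [ 0.4375 -0.1249  0.194 ]
(370, 350) [ 0.4569 -0.0761  0.194 ]
scene
(655, 103) [0.4677 0.0922 0.17  ]
(725, 280) [0.6316 0.0353 0.17  ]
(402, 162) [ 0.4937 -0.091   0.194 ]
(310, 162) [ 0.473 -0.138  0.194]
(404, 128) [ 0.4632 -0.0755  0.194 ]
(314, 125) [ 0.4396 -0.1216  0.194 ]
(402, 193) [ 0.4905 -0.089   0.17  ]
(310, 193) [ 0.4694 -0.1369  0.17  ]
top [ 0.3987 -0.2056  0.2   ] [ 0.3996 -0.2078  0.17  ]
top [ 0.5    -0.2326  0.2   ] [ 0.5043 -0.2357  0.17  ]
scene [ 0.4401 -0.2175  0.2   ] [ 0.3979 -0.2054  0.17  ]
scene [ 0.5351 -0.2469  0.2   ] [ 0.498  -0.2365  0.17  ]
```

```bash
python3 -m creep '[{"travel":[0,0,45],"delta_rot":[0,0,0],"hand":85},{"travel":[0,0,45],"delta_rot":[0,0,0],"hand":85},{"travel":[18,41,5],"delta_rot":[0,0,-0.1],"hand":85},{"travel":[18,41,5],"delta_rot":[0,0,-0.1],"hand":85},{"travel":[18,41,0],"delta_rot":[0,0,-0.1],"hand":85},{"travel":[18,41,0],"delta_rot":[0,0,-0.1],"hand":85},{"travel":[18,41,0],"delta_rot":[0,0,-0.1],"hand":85},{"travel":[18,41,0],"delta_rot":[0,0,-0.1],"hand":85}]'
python3 -m creep '[{"travel":[18,41,0],"delta_rot":[0,0,-0.1],"hand":85},{"travel":[18,41,0],"delta_rot":[0,0,-0.07],"hand":85},{"travel":[18,41,0],"delta_rot":[0,0,0],"hand":85},{"travel":[18,41,0],"delta_rot":[0,0,0],"hand":85},{"travel":[18,41,0],"delta_rot":[0,0,0],"hand":85},{"travel":[0,0,0],"delta_rot":[0,0,0],"hand":85},{"travel":[0,0,0],"delta_rot":[0,0,0],"hand":85}]'
```

```text
t: 0.9
eef_pos: [0.3726, -0.3185, 0.3311]
ee_rot: [-3.142, 0.0, -0.167]
contact_force: [0.3, 0.1, -0.4]
finger_gap: 0.0848
finger_force: 0.0
t: 1.6
eef_pos: [0.4624, -0.1145, 0.331]
ee_rot: [3.141, 0.001, -0.331]
contact_force: [0.9, -0.8, -0.3]
finger_gap: 0.0844
finger_force: 0.0
```

```bash
python3 -m creep '[{"travel":[2,4,0],"delta_rot":[-0.083,0.028,0],"hand":85},{"travel":[1,4,0],"delta_rot":[-0.083,0.028,0],"hand":85},{"travel":[2,4,-20],"delta_rot":[-0.083,0.028,0],"hand":85},{"travel":[0,0,-20],"delta_rot":[-0.083,0.028,0],"hand":85},{"travel":[0,0,0],"delta_rot":[0,0,0],"hand":85},{"travel":[0,0,0],"delta_rot":[0,0,0],"hand":85}]'
python3 - <<'E'
from h import *
import cv2
s=ctrl.read_state();print(s['t'],s['eef_pos'],s['qpos'])
M=R.from_euler('xyz',s['ee_rot']).as_matrix(); print(M.round(3))
p=np.array(s['eef_pos']);im=ctrl.read_camera('scene')[:,:,::-1].copy()
w=ctrl.read_camera('wrist')[:,:,::-1]; cv2.imwrite('pics/w1.png',w)
c=ctrl.get_calibration('scene');Q=R.from_euler('xyz',c['rotation']).as_matrix()
k=4;x0,y0=190,80;im=cv2.resize(im[y0:230,x0:x0+190],None,fx=k,fy=k,interpolation=2)
for d in(0,.013):
  for y in(.0427,-.0427):
    q=c['camera_matrix']@(Q.T@(p+M@[0,y,-d]-c['xyz']));q=q/q[2];u=tuple(int(v) for v in((q[0]-x0+.5)*k,(q[1]-y0+.5)*k))
    cv2.circle(im,u,3,(0,0,255) if d==0 else (0,255,0),-1)
cv2.imwrite('pics/s1.png',im)
E
```

```text
t: 2.2
eef_pos: [0.4669, -0.1043, 0.2912]
ee_rot: [2.792, -0.001, -0.334]
contact_force: [-0.1, -1.2, 0.4]
finger_gap: 0.0847
finger_force: 0.0
2.2 [ 0.46694414 -0.10431009  0.29121523] [ 0.07744203  0.23036127 -0.25671548  1.78084832  0.37286826  1.33236768
 -2.20718037]
[[ 0.945 -0.308 -0.111]
 [-0.328 -0.888 -0.324]
 [ 0.001  0.343 -0.939]]
```

View pics/s1.png

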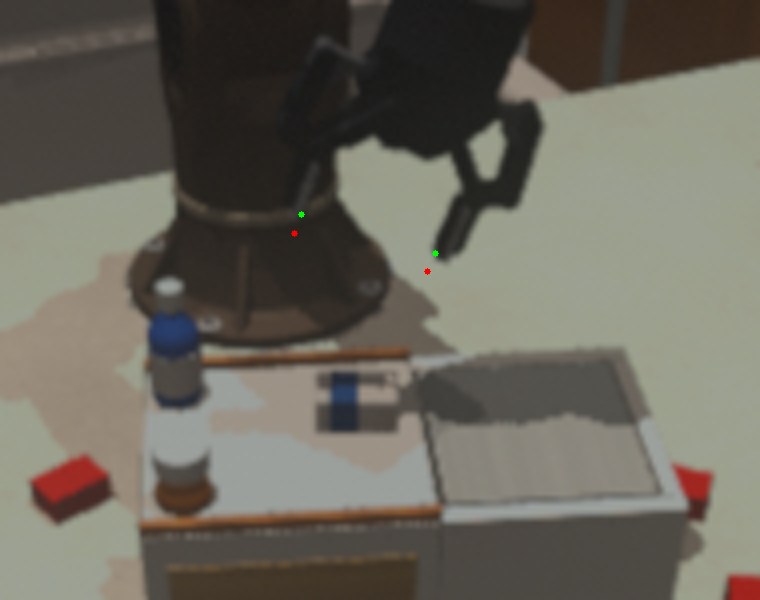

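View pics/w1.png

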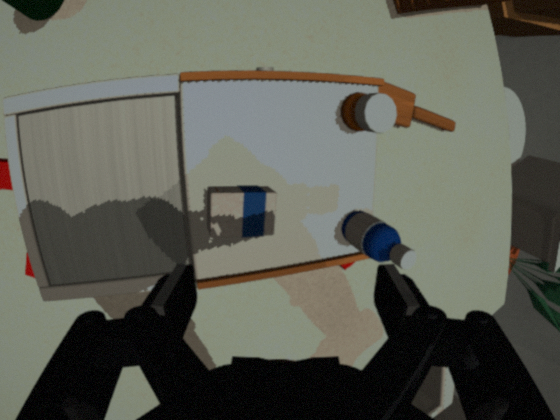

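The scene view shows the fingertips at the green dots, crop (301,214) and (436,254), so the open tips stand 13 mm behind the TCP. The wrist view shows the carton at (208-275, 187-237) and the lip line from (181,85) to (190,275). I use these for a second fix.

```bash
python3 - <<'E'
from h import *
np.set_printoptions(precision=4,suppress=True)
c=ctrl.get_calibration('wrist');K=c['camera_matrix'];Q=R.from_euler('xyz',c['rotation']).as_matrix()
print(c['xyz'],K[0,0])
L=np.array([.4985,-.075]);a=1.248;B=np.array([[np.cos(a),np.sin(a)],[-np.sin(a),np.cos(a)]])
def f(u,v,z):
    x,y=u-K[0,2],v-K[1,2];r=np.hypot(x,y);t=r/K[0,0]
    d=Q@[np.sin(t)*x/r,np.sin(t)*y/r,np.cos(t)];p=c['xyz']+d*(z-c['xyz'][2])/d[2];return p[:2],1e3*B@(p[:2]-L)
for p,z in[((181,95),.17),((186,190),.17),((191,275),.17),((208,190),.194),((272,187),.194),((275,234),.194),((209,237),.194),((5,103),.17),((43,297),.17)]: print(p,*f(*p,z))
s=ctrl.read_state();M=R.from_euler('xyz',s['ee_rot']).as_matrix()
for y in(.0424,-.0424):
    p=s['eef_pos']+M@[0,y,-.013];print('tip',1e3*B@(p[:2]-L),p[2]-.17)
E
```

```text
[ 0.557  -0.0845  0.4258] 325.19226210127806
(181, 95) [ 0.5661 -0.0971] [  0.4948 -71.0999]
(186, 190) [ 0.4953 -0.0724] [1.4987 3.8428]
(191, 275) [ 0.4246 -0.0438] [ 6.187  80.0128]
(208, 190) [ 0.4943 -0.0882] [-13.8994  -0.1958]
(272, 187) [ 0.4759 -0.134 ] [-63.133    2.6741]
(275, 234) [ 0.4382 -0.123 ] [-64.6233  41.933 ]
(209, 237) [ 0.4601 -0.0742] [-11.4259  36.6516]
(5, 103) [0.6254 0.0382] [147.5879 -84.4963]
(43, 297) [0.4656 0.094 ] [149.8676  84.8371]
tip [-73.6849  20.5679] 0.14909046513356553
tip [ 5.9965 19.4148] 0.12009756244241618
```

```bash
python3 -m creep '[{"travel":[0,-1,-30],"delta_rot":[0,0,0],"hand":85},{"travel":[0,0,-35],"delta_rot":[0,0,0],"hand":85},{"travel":[0,0,-30],"delta_rot":[0,0,0],"hand":85},{"travel":[0,0,-10],"delta_rot":[0,0,0],"hand":85},{"travel":[0,0,0],"delta_rot":[0,0,0],"hand":85},{"travel":[0,0,0],"delta_rot":[0,0,0],"hand":85}]'
cat >> h.py <<'E'
def tips():
    L=np.array([.4985,-.075]);a=1.248;B=np.array([[np.cos(a),np.sin(a)],[-np.sin(a),np.cos(a)]])
    s=ctrl.read_state();M=R.from_euler('xyz',s['ee_rot']).as_matrix()
    for y in(.0424,-.0424):
        p=s['eef_pos']+M@[0,y,-.013];print('tip x,y,z over shelf mm',(1e3*B@(p[:2]-L)).round(1),round(1e3*(p[2]-.17),1))
    print(s['t'],'q',s['qpos'].round(2),'F',s['contact_force'].round(1))
E
python3 -c "
from h import *
tips()"
```

```text
t: 2.9
eef_pos: [0.4682, -0.1049, 0.1879]
ee_rot: [2.792, -0.005, -0.334]
contact_force: [-0.6, -0.6, -0.4]
finger_gap: 0.0849
finger_force: 0.0
tip x,y,z over shelf mm [-73.3  19.8] 44.6
tip x,y,z over shelf mm [ 6.4 18.7] 15.6
2.9 q [ 0.07  0.33 -0.25  1.92  0.43  1.11 -2.32] F [-0.6 -0.6 -0.4]
```

```bash
python3 -m creep '[{"travel":[-0.5,-1.5,-10],"delta_rot":[0,0,0],"hand":85},{"travel":[0,0,-10],"delta_rot":[0,0,0],"hand":85},{"travel":[0,0,-8],"delta_rot":[0,0,0],"hand":85},{"travel":[0,0,-7],"delta_rot":[0,0,0],"hand":85},{"travel":[0,0,-4],"delta_rot":[0,0,0],"hand":85},{"travel":[0,0,0],"delta_rot":[0,0,0],"hand":85},{"travel":[0,0,0],"delta_rot":[0,0,0],"hand":85}]'
python3 - <<'E'
from h import *
import cv2
tips()
im=ctrl.read_camera('scene')[:,:,::-1]
a=cv2.resize(im[120:260,200:375],None,fx=4,fy=4,interpolation=2)
cv2.imwrite('pics/s2.png',cv2.convertScaleAbs(a,alpha=1.5))
E
```

```text
t: 3.6
eef_pos: [0.4666, -0.1059, 0.1473]
ee_rot: [2.791, -0.002, -0.333]
contact_force: [-1.2, 0.1, 0.8]
finger_gap: 0.085
finger_force: 0.5
tip x,y,z over shelf mm [-74.8  20.9] 4.1
tip x,y,z over shelf mm [ 4.8 20. ] -25.1
3.6 q [ 0.06  0.38 -0.24  1.97  0.47  1.03 -2.37] F [-1.2  0.1  0.8]
```

View pics/s2.png

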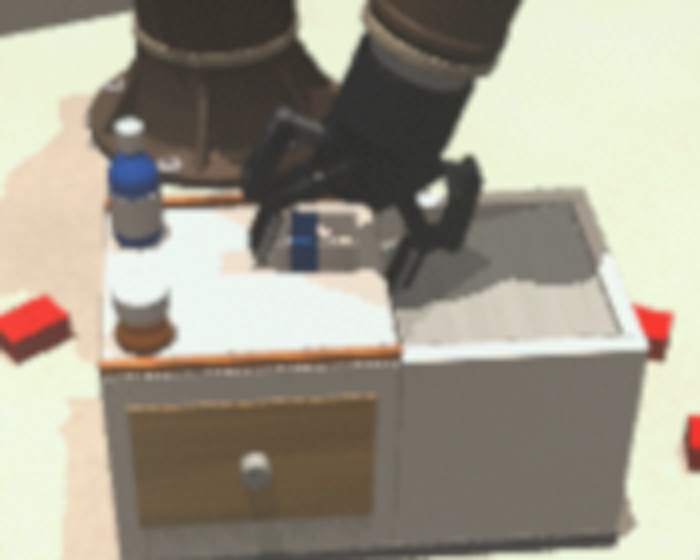

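The flap is held slightly open by the front finger at crop (400,280), and the carton sits between the fingers at (300-390,240). Next I push along the bin's x while tilting further to open the flap more.

```bash
python3 -m creep '[{"travel":[1.6,4.9,-0.7],"delta_rot":[-0.021,0.007,0],"hand":85},{"travel":[1.6,4.9,-0.7],"delta_rot":[-0.021,0.007,0],"hand":85},{"travel":[1.6,4.9,-0.7],"delta_rot":[-0.021,0.007,0],"hand":85},{"travel":[1.6,4.9,-0.7],"delta_rot":[-0.021,0.007,0],"hand":85},{"travel":[1.6,4.9,-0.7],"delta_rot":[-0.021,0.007,0],"hand":85},{"travel":[1.6,4.9,-0.7],"delta_rot":[-0.021,0.007,0],"hand":85},{"travel":[0,0,0],"delta_rot":[0,0,0],"hand":85}]'
python3 - <<'E'
from h import *
import cv2
tips()
a=ctrl.read_camera('scene')[120:260,200:375,::-1];b=ctrl.read_camera('wrist')[:,:,::-1]
a=cv2.resize(a,None,fx=2.2,fy=2.2,interpolation=2);b=cv2.resize(b[100:330,0:330],(400,308))
cv2.imwrite('pics/s3.png',cv2.convertScaleAbs(np.hstack([a[:308],b[:a.shape[0]]]),alpha=1.5))
E
```

```text
t: 4.35
eef_pos: [0.4767, -0.0763, 0.1437]
ee_rot: [2.654, -0.004, -0.331]
contact_force: [-1.2, -3.8, 8.7]
finger_gap: 0.0852
finger_force: 4.0
tip x,y,z over shelf mm [-39.5  20.6] 5.0
tip x,y,z over shelf mm [35.4 19.9] -34.7
4.35 q [-0.09  0.46 -0.23  1.92  0.54  1.15 -2.53] F [-1.2 -3.8  8.7]
```

View pics/s3.png

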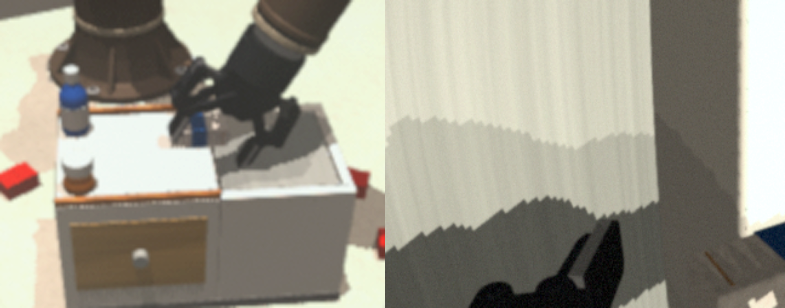

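In the wrist view the carton is at the lip (765,250) with the flap open ahead of it. Joint 7 is nearing its limit, so I go on pushing without more tilt and with a small yaw to relieve it.

```bash
python3 -m creep '[{"travel":[1.6,4.8,0],"delta_rot":[0,0,0.014],"hand":85},{"travel":[1.6,4.8,0],"delta_rot":[0,0,0.014],"hand":85},{"travel":[1.6,4.8,0],"delta_rot":[0,0,0.014],"hand":85},{"travel":[1.6,4.8,0],"delta_rot":[0,0,0.014],"hand":85},{"travel":[1.6,4.8,0],"delta_rot":[0,0,0.014],"hand":85},{"travel":[1.6,4.8,0],"delta_rot":[0,0,0.014],"hand":85},{"travel":[0,0,0],"delta_rot":[0,0,0],"hand":85}]'
python3 - <<'E'
from h import *
import cv2
tips()
a=ctrl.read_camera('scene')[120:260,200:375,::-1];b=ctrl.read_camera('wrist')[:,:,::-1]
a=cv2.resize(a,None,fx=2.2,fy=2.2,interpolation=2);b=cv2.resize(b[100:400,100:490],(400,308))
cv2.imwrite('pics/s4.png',cv2.convertScaleAbs(np.hstack([a[:308],b[:a.shape[0]]]),alpha=1.5))
E
```

```text
t: 5.15
eef_pos: [0.4864, -0.0458, 0.1428]
ee_rot: [2.659, -0.004, -0.246]
contact_force: [-0.5, 1.3, 0.7]
finger_gap: 0.0851
finger_force: 0.3
tip x,y,z over shelf mm [-7.6 18.4] 4.0
tip x,y,z over shelf mm [67.3 24. ] -35.4
5.15 q [-0.13  0.46 -0.26  1.91  0.56  1.15 -2.52] F [-0.5  1.3  0.7]
```

View pics/s4.png

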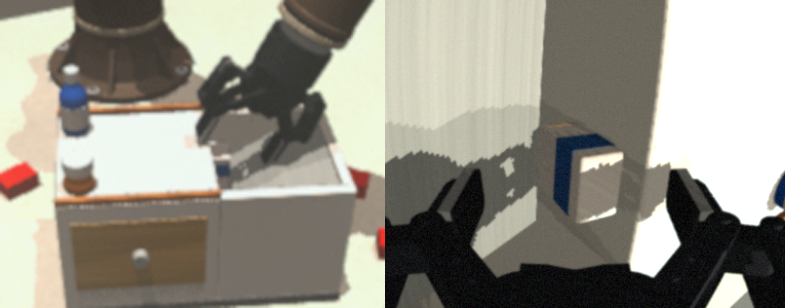

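The carton has left the shelf and is tipped nose-down in the opening at wrist crop (590,175), perhaps still falling. I hold the flap a moment and look again.

```bash
python3 -m creep '[{"travel":[0,0,0],"delta_rot":[0,0,0],"hand":85},{"travel":[0,0,0],"delta_rot":[0,0,0],"hand":85},{"travel":[0,0,0],"delta_rot":[0,0,0],"hand":85},{"travel":[0,0,0],"delta_rot":[0,0,0],"hand":85},{"travel":[0,0,0],"delta_rot":[0,0,0],"hand":85}]'
python3 - <<'E'
from h import *
import cv2
tips()
a=ctrl.read_camera('scene')[120:260,200:375,::-1];b=ctrl.read_camera('wrist')[:,:,::-1]
a=cv2.resize(a,None,fx=2.2,fy=2.2,interpolation=2);b=cv2.resize(b[100:400,100:490],(400,308))
cv2.imwrite('pics/s5.png',cv2.convertScaleAbs(np.hstack([a[:308],b[:a.shape[0]]]),alpha=1.5))
E
```

```text
t: 5.75
eef_pos: [0.4861, -0.0477, 0.1431]
ee_rot: [2.658, -0.004, -0.249]
contact_force: [0.6, 1.0, 0.3]
finger_gap: 0.085
finger_force: 0.0
tip x,y,z over shelf mm [-9.5 18.2] 4.3
tip x,y,z over shelf mm [65.4 23.6] -35.1
5.75 q [-0.13  0.46 -0.26  1.91  0.56  1.15 -2.52] F [0.6 1.  0.3]
```

View pics/s5.png

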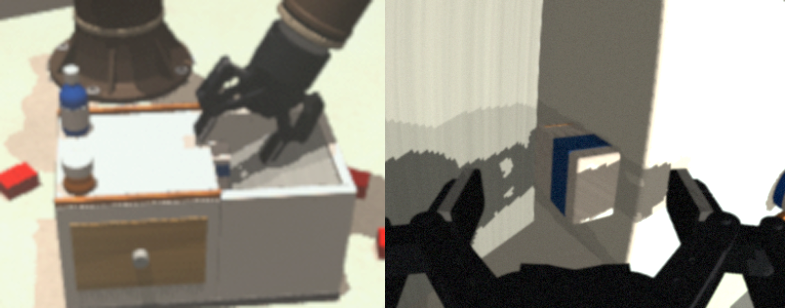

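The picture is unchanged, so the carton is resting, not falling. That was my tenth picture, so from here I measure by blue masks and triangulation.

```bash
cat >> h.py <<'E'
import cv2
LB=np.array([.4985,-.075]);_a=1.248;BB=np.array([[np.cos(_a),np.sin(_a)],[-np.sin(_a),np.cos(_a)]])
def inbin(p): return np.r_[1e3*BB@(p[:2]-LB),1e3*(p[2]-.17)].round(1)
def wray(c,u,v):
    K=c['camera_matrix'];Q=R.from_euler('xyz',c['rotation']).as_matrix()
    x,y=u-K[0,2],v-K[1,2];r=np.hypot(x,y);t=r/K[0,0]
    return c['xyz'],Q@[np.sin(t)*x/r,np.sin(t)*y/r,np.cos(t)]
def blues(im,roi):
    x0,y0,x1,y1=roi;h=cv2.cvtColor(im[y0:y1,x0:x1],cv2.COLOR_RGB2HSV)
    m=cv2.inRange(h,(100,110,20),(130,255,255));n,_,st,ce=cv2.connectedComponentsWithStats(m)
    return [(st[i][:4]+[x0,y0,0,0],st[i][4],ce[i]+[x0,y0]) for i in range(1,n) if st[i][4]>5]
def join(r1,r2):
    (o,d),(p,e)=r1,r2
    s=np.linalg.lstsq(np.c_[d,-e],p-o,rcond=None)[0]
    q,r=o+d*s[0],p+e*s[1]; return inbin((q+r)/2),np.linalg.norm(q-r)
E
python3 - <<'E'
from h import *
c=ctrl.get_calibration('wrist')
S=ctrl.read_camera('scene');W=ctrl.read_camera('wrist');T=ctrl.read_camera('top')
bs,bw,bt=blues(S,(280,170,340,230)),blues(W,(200,180,400,340)),blues(T,(180,165,310,290))
for n,b in(('s',bs),('w',bw),('t',bt)):
    for q in b: print(n,*q)
for q in bs:
  for r in bw: print(join(ray('scene',*q[2]),wray(c,*r[2])))
E
```

```text
w [262 231  56  77] 1351 [277.55440415 258.79570688]
t [303 262   7  13] 33 [305.6969697  268.75757576]
```

```bash
python3 - <<'E'
from h import *
c=ctrl.get_calibration('wrist')
S=ctrl.read_camera('scene')
h=cv2.cvtColor(S,cv2.COLOR_RGB2HSV)
d=S.astype(int);bl=d[:,:,2]-d[:,:,0]
print('B-R');print(bl[186:206:1,290:312])
print('val');print(S[186:206,290:312].mean(2).astype(int))
# wrist band corner rays at assumed depths
for uv in[(278,259),(262,231),(318,250),(285,305)]:
    o,e=wray(c,*uv)
    print(uv,[inbin(o+e*(.17+z-o[2])/e[2]) for z in(.0,-.03,-.06,-.1,-.14)])
    K=ctrl.get_calibration('scene');Q=R.from_euler('xyz',K['rotation']).as_matrix()
    for z in(0,-.03,-.06,-.1,-.14):
        q=K['camera_matrix']@(Q.T@(o+e*(.17+z-o[2])/e[2]-K['xyz']));print('   scene px',z,(q[:2]/q[2]).round(1))
E
```

```text
B-R
[[-13 -13 -16 -16 -15 -13 -12 -12 -13 -12 -12 -12 -12 -12 -10 -10  -9  -9
   -9 -10  -9  -8]
 [ -6  -5  -9  -9 -10  -9 -11 -13 -12 -12 -12 -12 -11 -11  -9  -9 -10  -9
  -10 -10  -9  -8]
 [  1   1   0   0  -1  -3 -10 -12 -13 -13 -12 -12 -13 -11  -9 -10  -9  -9
  -10  -9 -11 -10]
 [  1   2   1   2   2  -1 -10 -12 -12 -13 -13 -11 -12 -11 -11  -9 -10 -11
  -10 -11 -10 -11]
 [  2   1   1   2   2  -1  -8 -12 -13 -15 -14  -8 -11 -15 -12 -10 -10 -11
  -11 -10 -11 -10]
 [  1   1   1   2   1  -3 -11 -17 -16 -19 -17 -13 -16 -20 -15 -11 -10 -11
  -11 -10 -10 -11]
 [  1   1   1   2   1  -3 -10 -15 -14 -16 -17 -17 -18 -18 -15 -11 -11 -11
  -11 -10  -9  -9]
 [  1   1   1   1   1   1  -3 -10 -10 -11 -10 -11 -12 -11 -10  -9 -11 -10
  -10  -8  -7  -6]
 [  1   2   2   2   1   2   0  -5  -4  -3  -3  -4  -2   0  -5  -7 -10 -10
   -7  -5  -6  -5]
 [  1   1   1   1   2   1  -1  -4   4   9   8   9  11  11   1  -7  -8  -7
   -7  -6  -5  -5]
 [  2   2   2   1   1   1  -4  -7   7  16  15  14  14  14   1  -6  -5  -5
   -6  -8  -5  -6]
 [  1   1   1   1   1   1  -2  -4   5  16  16  15  15  14   5  -4  -5  -4
[... 3212 characters left out ...]
 scene px -0.1 [293.8 211.4]
   scene px -0.14 [286.4 219.1]
(318, 250) [array([23.3, -1.9,  0. ]), array([  1.9,  13.3, -30. ]), array([-19.6,  28.5, -60. ]), array([ -48.1,   48.9, -100. ]), array([ -76.7,   69.2, -140. ])]
   scene px 0 [304.4 187.8]
   scene px -0.03 [295.  194.1]
   scene px -0.06 [286.1 200.1]
   scene px -0.1 [275.  207.5]
   scene px -0.14 [264.6 214.5]
(285, 305) [array([36.7, 21. ,  0. ]), array([ 19.3,  43.2, -30. ]), array([  1.9,  65.4, -60. ]), array([ -21.3,   95. , -100. ]), array([ -44.4,  124.6, -140. ])]
   scene px 0 [308.2 182.4]
   scene px -0.03 [300.  187.2]
   scene px -0.06 [292.3 191.6]
   scene px -0.1 [282.8 197.1]
   scene px -0.14 [274.1 202.1]
```

The band triangulates to about x 20, z -35 mm (bin frame). The carton is standing on the open flap and leaning at the lip, so the flap must open wider. I bring both fingers into the opening by narrowing the hand while moving forward, still holding the flap.

```bash
python3 -m creep '[{"travel":[1.9,5.7,2],"delta_rot":[0,0,0],"hand":85},{"travel":[1,2.9,0],"delta_rot":[0,0,0],"hand":80},{"travel":[1,2.9,0],"delta_rot":[0,0,0],"hand":75},{"travel":[1,2.9,0],"delta_rot":[0,0,0],"hand":70},{"travel":[1,2.9,0],"delta_rot":[0,0,0],"hand":65},{"travel":[1,2.9,0],"delta_rot":[0,0,0],"hand":60},{"travel":[0,0,0],"delta_rot":[0,0,0],"hand":60}]'
cat >> h.py <<'E'
def look():
    s=ctrl.read_state();print(s['t'],'TCP bin',inbin(s['eef_pos']),'gap',s['finger_gap'],'F',s['contact_force'].round(1),'q7',s['qpos'][6].round(2))
    c=ctrl.get_calibration('wrist');W=ctrl.read_camera('wrist');S=ctrl.read_camera('scene')
    for r in blues(W,(150,130,420,400)):
        print('wrist blue',*r)
    d=S.astype(int);m=((d[:,:,2]-d[:,:,0])>6).astype(np.uint8);m[:170]=0;m[235:]=0;m[:,:280]=0;m[:,340:]=0
    n,_,st,ce=cv2.connectedComponentsWithStats(m)
    for i in range(1,n):
        if st[i][4]>4:
            print('scene blue',st[i],ce[i].round(1))
            for r in blues(W,(150,130,420,400)): print('  ->',join(ray('scene',*ce[i]),wray(c,*r[2])))
E
python3 -c "
from h import *
look()"
```

```text
t: 6.75
eef_pos: [0.4931, -0.0271, 0.1451]
ee_rot: [2.658, -0.004, -0.248]
contact_force: [-0.6, -1.0, 2.2]
finger_gap: 0.06
finger_force: 1.0
6.75 TCP bin [ 43.7  20.3 -24.9] gap 0.060023239927071224 F [-0.6 -1.   2.2] q7 -2.54
wrist blue [290 225  53  72] 1323 [305.19198791 252.74452003]
scene blue [299 196   6   5  26] [301.1 198. ]
  -> (array([ 19.2,  22.8, -49.4]), np.float64(0.0036724527197764547))
```

```bash
python3 -m creep '[{"travel":[0.1,0.4,-4],"delta_rot":[0.028,-0.01,0],"hand":58},{"travel":[0.1,0.4,-4],"delta_rot":[0.028,-0.01,0],"hand":57},{"travel":[0.1,0.4,-4],"delta_rot":[0.028,-0.01,0],"hand":56},{"travel":[0.1,0.4,-4],"delta_rot":[0.028,-0.01,0],"hand":55},{"travel":[0.1,0.4,-4],"delta_rot":[0.028,-0.01,0],"hand":55},{"travel":[0.1,0.4,-4],"delta_rot":[0.028,-0.01,0],"hand":55},{"travel":[0,0,0],"delta_rot":[0,0,0],"hand":55}]'
python3 -c "
from h import *
look()"
```

```text
t: 7.55
eef_pos: [0.4934, -0.026, 0.1212]
ee_rot: [2.836, -0.021, -0.252]
contact_force: [0.4, -1.2, 0.4]
finger_gap: 0.0549
finger_force: 0.8
7.55 TCP bin [ 44.9  20.4 -48.8] gap 0.05485590738027446 F [ 0.4 -1.2  0.4] q7 -2.45
wrist blue [290 226  55  75] 1625 [306.83876923 256.97723077]
scene blue [301 203   5   4  14] [303.1 204.3]
  -> (array([ 25.7,  23.5, -72.3]), np.float64(0.003197719550693395))
```

```bash
python3 -m creep '[{"travel":[0.8,2.4,-2],"delta_rot":[0.02,-0.007,0],"hand":48},{"travel":[0.8,2.4,-2],"delta_rot":[0.02,-0.007,0],"hand":42},{"travel":[0,0,-4],"delta_rot":[0.02,-0.007,0],"hand":36},{"travel":[0,0,-4],"delta_rot":[0.02,-0.007,0],"hand":35},{"travel":[0,0,-4],"delta_rot":[0.02,-0.007,0],"hand":35},{"travel":[0,0,-5],"delta_rot":[0.02,-0.007,0],"hand":35},{"travel":[0,0,-5],"delta_rot":[0,0,0],"hand":35},{"travel":[0,0,0],"delta_rot":[0,0,0],"hand":35}]'
python3 -c "
from h import *
look()"
```

```text
t: 8.45
eef_pos: [0.4947, -0.0209, 0.0944]
ee_rot: [2.962, -0.031, -0.255]
contact_force: [-0.7, -3.7, 0.5]
finger_gap: 0.0354
finger_force: 1.2
8.45 TCP bin [ 50.1  20.8 -75.6] gap 0.0354016160785845 F [-0.7 -3.7  0.5] q7 -2.38
wrist blue [269 210  40  44] 289 [284.8650519  217.15224913]
```

```bash
python3 -m creep '[{"travel":[0,0,0],"delta_rot":[0,0,0],"hand":35},{"travel":[0,0,0],"delta_rot":[0,0,0],"hand":35},{"travel":[0,0,0],"delta_rot":[0,0,0],"hand":35}]' >/dev/null
python3 - <<'E'
from h import *
look()
c=ctrl.get_calibration('wrist');W=ctrl.read_camera('wrist');print(inbin(c['xyz']))
cv2.imwrite('pics/w6.png',W[:,:,::-1])
h=cv2.cvtColor(W,cv2.COLOR_RGB2HSV);m=cv2.inRange(h,(100,110,20),(130,255,255))
for y in range(200,262,3): print(y,''.join('#' if m[y,x] else ('k' if W[y,x].mean()<22 else '.' if W[y,x].mean()<60 else '+' if W[y,x].mean()<110 else 'W') for x in range(180,380,2)))
for z in(-.06,-.09,-.12,-.14):
    o,e=wray(c,285,217);print(inbin(o+e*(.17+z-o[2])/e[2]))
E
```

```text
8.85 TCP bin [ 50.9  20.7 -74.9] gap 0.03487890687944155 F [-2.1 -2.5  0.3] q7 -2.38
wrist blue [271 210  42  51] 345 [285.6173913  220.45217391]
[ 81.4 -51.3  66.9]
200 WWWWWWWWWWWWWWWWWWWWWWWWWWWWWWWWWWWWWWWWWWWWWWWWWWWWWWWWWWWWWWWWWWWWWWWWWW++++++++++++++++++++++++++
203 WWWWWWWWWWWWWWWWWWWWWWWWWWWWWWWWWWWWWWWWWWWWW+++++++++++++++WWWWWWWWWWWWWW++++++++++++++++++++++++++
206 WWWWWWWWWWWWWWWWWWWWWWWWWWWWWWWWWWWWWWWWWWWWW+++++++++++++++++WWWWWWWWWWWW++++++++++++++++++++++++++
209 WWWWWWWWWWWWWWWWWWWWWWWWWWWWWWWWWWWWWWWWWWWWW++........+++.++++++WWWWWWWWW++++++++++++++++++++++++++
212 WWWWWWWWWWWWWWWWWWWWWWWWWWWWWWWWWWWWWWWWWWWWW++##################+WWWWWWW+++++++++++++++++++++++++++
215 WWWWWWWWWWWWWWWWWWWWWWWWWWWWWWWWWWWWWWWWWWWWW+.###################++WWWWW+++++++++++++++++++++++++++
218 WWWWWWWWWWWWWWWWWWWWWWWWWWWWWWWWWWWWWWWWWWWW++.##+++++++++++++++++++WWWWW+++++++++++++++++++++++++++
221 WWWWWWWWWWWWWWWWWWWWWWWWWWWWWWWWWWWWWWWWWWWW++.#.++WWWWWWWWWWWWWWWWWWWWWW+++++++++++++++++++++++++++
224 WWWWWWWWWWWWWWWWWWWWWWWWWWWWWWWWWWWWWWWWWWWW++.#.+WWWWWWWWWWWWWWWWWWWWWWW+++++++++++++++++
[... 656 characters left out ...]
+++++++++++++++++++++++++++W+++++++#.++WWWWWWWWWWWWWWWWW+WWWW++++++++++++++++++++++++++++
248 WWWW+WWW+++++++++++++++++++++++++++++++++++++.#.++WWWWWWWWWWWWWWWWWWWWW+++++++++++++++++++++++++++++
251 WW+++++++++++++++++++++++++++++++++++++++++WW+#.++WWWWWWWWWWWWWWWWWWWWW+++++++++++++++++++++++++++++
254 ++++++++++++++++++++++++++++++++...++++++++WWW#.++WWWWWWWWWWWWWWWWWWWWW+..++++++++++++++++++++++++++
257 +++++++++++++++++++++++++++++.++.k.++++++++WWW#.++WWWWWWWWWWWWWWWWWWWW+.k.++++++++++++++++++++++++++
260 +++++++++++++++++++++++++++++++.kkk++++++++WWW#+++WWWWWWWWWWWWWWWWWWWW+.k.++++++++++++++++++++++++++
[ 56.  -11.9 -60. ]
[ 49.9  -2.6 -90. ]
[  43.9    6.7 -120. ]
[  39.9   12.9 -140. ]
```

```bash
python3 - <<'E'
from h import *
c=ctrl.get_calibration('wrist');W=cv2.imread('pics/w6.png')[:,:,::-1]
for y in range(0,420,7): print('%3d'%y,''.join(chr(48+min(9,int(W[y,x].mean()//14))) if not(int(W[y,x,2])-int(W[y,x,0])>25) else '#' for x in range(0,560,5)))
for uv in[(325,230),(330,200),(335,150),(340,100),(268,230),(316,225)]:
    o,e=wray(c,*uv);print(uv,[list(inbin(o+e*(.17+z-o[2])/e[2])) for z in(0,-.06,-.1,-.13,-.164)])
E
```

```text
0 9999999999999999999999999999999999999999999999999999999999999999999999999999999999999999999999999999999999997999
  7 9999999999999999999999999999999999999999999999999999999999999999999999999999999999999999999999999999999999999999
 14 9999999999999999999999999987666656655555666667889999999999999999999999999999999999999999999999999999999999999999
 21 9999999999999765554555454545555545455555555555555555455555567899999999999999999999999999999999999999999999999999
 28 9999975554454555544555555555555555555555555555555555555555555555555567999999999999999999999999999999999999999999
 35 8444444445444555455454555545545555555555555554555555554555555555555554555555899999999999999999999999999932369999
 42 9599999988865555555455555555555555555555555545555555545545555555555555555555555556899999999999999999999723369999
 49 9599999999999999999998876555555555555555555555555555555555555555555555555555555555555558999999999999999922248999
 56 9599999999999999999999999999855555555555555555555555555555555555555555545555555555555555555699999999999999422369
 63 759999999999999999999999999999999666665555555
[... 7013 characters left out ...]
1.6), np.float64(-67.3), np.float64(-130.0)], [np.float64(-0.5), np.float64(-70.1), np.float64(-164.0)]]
(268, 230) [[np.float64(71.6), np.float64(-27.5), np.float64(0.0)], [np.float64(62.8), np.float64(-6.2), np.float64(-60.0)], [np.float64(57.0), np.float64(8.0), np.float64(-100.0)], [np.float64(52.6), np.float64(18.7), np.float64(-130.0)], [np.float64(47.6), np.float64(30.8), np.float64(-164.0)]]
(316, 225) [[np.float64(60.7), np.float64(-28.7), np.float64(0.0)], [np.float64(42.2), np.float64(-8.4), np.float64(-60.0)], [np.float64(29.9), np.float64(5.1), np.float64(-100.0)], [np.float64(20.6), np.float64(15.2), np.float64(-130.0)], [np.float64(10.1), np.float64(26.7), np.float64(-164.0)]]
```

```bash
python3 - <<'E'
import cv2,numpy as np
from h import *
W=cv2.imread('pics/w6.png')[:,:,::-1].astype(int)
for y in(130,165,195):
    print(y,[tuple(W[y-3:y+4,x-3:x+4].mean((0,1)).astype(int)) for x in range(20,560,20)])
g=cv2.Sobel(cv2.GaussianBlur(W.mean(2).astype(np.float32),(0,0),1.5)[100:200].mean(0)[None].repeat(5,0),cv2.CV_32F,1,0)[2]
print([(i,int(v)) for i,v in enumerate(g) if abs(v)>12])
s=ctrl.read_state();M=R.from_euler('xyz',s['ee_rot']).as_matrix();c=ctrl.get_calibration('wrist')
Q=R.from_euler('xyz',c['rotation']).as_matrix();K=c['camera_matrix']
def wp(p):
    v=Q.T@(p-c['xyz']);t=np.arctan2(np.hypot(*v[:2]),v[2]);return (K[:2,2]+K[0,0]*t*v[:2]/np.hypot(*v[:2])).round(0)
def world(b): return np.r_[LB+BB.T@(np.array(b[:2])/1e3),.17+b[2]/1e3]
for d in(0,.005,.01): print('tips',d,wp(s['eef_pos']+M@[0,.0175,-d]),wp(s['eef_pos']+M@[0,-.0175,-d]),inbin(s['eef_pos']+M@[0,-.0175,-d]))
for ph in(20,30,40,50,55,60):
    a=np.radians(ph);print(ph,[wp(world((135-131*np.cos(a),y,-131*np.sin(a)))) for y in(-73,-40,0)])
print('lip',wp(world((0,-40,0))),'hinge',wp(world((135,-40,0))))
E
```

```text
130 [(np.int64(152), np.int64(151), np.int64(137)), (np.int64(153), np.int64(152), np.int64(138)), (np.int64(153), np.int64(152), np.int64(138)), (np.int64(155), np.int64(154), np.int64(140)), (np.int64(155), np.int64(154), np.int64(140)), (np.int64(156), np.int64(155), np.int64(140)), (np.int64(154), np.int64(153), np.int64(139)), (np.int64(159), np.int64(157), np.int64(143)), (np.int64(158), np.int64(157), np.int64(143)), (np.int64(158), np.int64(156), np.int64(142)), (np.int64(155), np.int64(154), np.int64(140)), (np.int64(152), np.int64(151), np.int64(138)), (np.int64(156), np.int64(154), np.int64(140)), (np.int64(233), np.int64(239), np.int64(232)), (np.int64(233), np.int64(239), np.int64(243)), (np.int64(168), np.int64(160), np.int64(145)), (np.int64(91), np.int64(87), np.int64(79)), (np.int64(92), np.int64(87), np.int64(79)), (np.int64(92), np.int64(88), np.int64(79)), (np.int64(92), np.int64(87), np.int64(79)), (np.int64(92), np.int64(87), np.int64(79)), (np.int64(91), np.int64(88), np.int64(79)), (np.int64(91), np.int64(88), np.int64(78)), (np.int64(90), np.int64(87), np.int
[... 3268 characters left out ...]
 89), (508, 87), (509, 81), (510, 72), (511, 61), (512, 48), (513, 36), (514, 26), (515, 17), (516, 12)]
tips 0 [321. 271.] [250. 271.] [ 68.   21.8 -78. ]
tips 0.005 [322. 276.] [249. 276.] [ 68.9  22.  -73.1]
tips 0.01 [323. 281.] [248. 281.] [ 69.8  22.2 -68.2]
20 [array([413.,  78.]), array([406., 161.]), array([391., 255.])]
30 [array([369.,  79.]), array([363., 153.]), array([353., 238.])]
40 [array([328.,  79.]), array([323., 147.]), array([316., 225.])]
50 [array([288.,  80.]), array([284., 142.]), array([280., 216.])]
55 [array([269.,  80.]), array([265., 141.]), array([262., 212.])]
60 [array([250.,  80.]), array([247., 139.]), array([244., 209.])]
lip [509. 187.] hinge [  6. 174.]
```

The flap edge reads 54° open, at (58,-106) in the bin frame. The carton stands beyond it, towards the lip, on the floor and below the edge. I withdraw straight up so the flap closes.

```bash
python3 -m creep '[{"travel":[0,0,8],"delta_rot":[0,0,0],"hand":35},{"travel":[0,0,12],"delta_rot":[0,0,0],"hand":35},{"travel":[0,0,12],"delta_rot":[0,0,0],"hand":35},{"travel":[0,0,12],"delta_rot":[0,0,0],"hand":35},{"travel":[0,0,12],"delta_rot":[0,0,0],"hand":35},{"travel":[0,0,12],"delta_rot":[0,0,0],"hand":35},{"travel":[0,0,12],"delta_rot":[0,0,0],"hand":35},{"travel":[0,0,12],"delta_rot":[0,0,0],"hand":35}]'
python3 -m creep '[{"travel":[0,0,20],"delta_rot":[0,0,0],"hand":35},{"travel":[0,0,30],"delta_rot":[0,0,0],"hand":35},{"travel":[0,0,30],"delta_rot":[0,0,0],"hand":35},{"travel":[0,0,30],"delta_rot":[0,0,0],"hand":35},{"travel":[0,0,0],"delta_rot":[0,0,0],"hand":35},{"travel":[0,0,0],"delta_rot":[0,0,0],"hand":35},{"travel":[0,0,0],"delta_rot":[0,0,0],"hand":35}]'
python3 - <<'E'
from h import *
s=ctrl.read_state();M=R.from_euler('xyz',s['ee_rot']).as_matrix();c=ctrl.get_calibration('wrist')
W=ctrl.read_camera('wrist');T=ctrl.read_camera('top');cv2.imwrite('pics/w7.png',W[:,:,::-1])
print('blues',[(r[0],r[1]) for r in blues(W,(0,0,560,420))],[(r[0],r[1]) for r in blues(T,(180,165,330,290))])
Q=R.from_euler('xyz',c['rotation']).as_matrix();K=c['camera_matrix']
def wp(b):
    p=np.r_[LB+BB.T@(np.array(b[:2])/1e3),.17+b[2]/1e3]
    v=Q.T@(p-c['xyz']);t=np.arctan2(np.hypot(*v[:2]),v[2]);return (K[:2,2]+K[0,0]*t*v[:2]/np.hypot(*v[:2])).round(0).astype(int)
for y in(-60,-40,-20): print('lip',wp((0,y,0)),'edge',wp((4,y,0)),[tuple(int(k) for k in W[tuple(wp((x,y,0))[::-1])]) for x in range(-16,46,2)])
for ph in(5,15,30): print(ph,wp((135-131*np.cos(np.radians(ph)),-40,-131*np.sin(np.radians(ph)))))
E
```

```text
t: 9.8
eef_pos: [0.4953, -0.0198, 0.1882]
ee_rot: [2.963, -0.032, -0.254]
contact_force: [-0.9, 0.4, -1.2]
finger_gap: 0.0353
finger_force: 0.0
t: 10.5
eef_pos: [0.4946, -0.0203, 0.2964]
ee_rot: [2.962, -0.03, -0.254]
contact_force: [0.2, -0.3, 0.5]
finger_gap: 0.0352
finger_force: 0.0
blues [(array([437, 226,  13,  23]), np.int32(77)), (array([458, 237,  31,  34]), np.int32(737))] [(array([304, 262,  11,  13]), np.int32(37))]
lip [324 113] edge [319 113] [(142, 149, 152), (141, 148, 150), (143, 150, 151), (142, 151, 153), (141, 148, 150), (141, 149, 153), (140, 147, 150), (144, 152, 153), (143, 150, 144), (93, 88, 80), (49, 50, 43), (71, 72, 63), (136, 135, 122), (139, 139, 125), (137, 137, 124), (133, 130, 117), (137, 135, 123), (139, 137, 123), (139, 139, 124), (140, 138, 124), (136, 134, 123), (136, 136, 124), (135, 134, 121), (135, 135, 121), (135, 133, 122), (138, 137, 125), (137, 137, 123), (136, 134, 124), (138, 137, 125), (142, 139, 129), (140, 138, 125)]
lip [322 136] edge [317 136] [(143, 151, 153), (143, 152, 152), (139, 148, 149), (142, 150, 151), (143, 150, 154), (142, 
[... 318 characters left out ...]
34, 121), (137, 134, 122), (136, 135, 122), (133, 131, 119), (136, 136, 123), (140, 138, 126), (140, 136, 124)]
lip [320 159] edge [316 159] [(142, 150, 152), (142, 149, 151), (144, 152, 153), (144, 150, 152), (142, 150, 149), (145, 152, 152), (142, 149, 151), (143, 151, 152), (146, 151, 144), (122, 119, 108), (62, 60, 53), (85, 85, 78), (133, 133, 121), (137, 137, 125), (134, 132, 120), (132, 131, 118), (135, 134, 121), (140, 137, 125), (136, 134, 123), (135, 133, 120), (133, 131, 118), (132, 130, 119), (137, 135, 123), (136, 135, 123), (134, 133, 120), (136, 137, 123), (134, 132, 119), (131, 131, 119), (136, 136, 122), (137, 136, 123), (138, 138, 125)]
5 [313 135]
15 [303 133]
30 [284 131]
```

The flap is shut, with only its 4 mm gap dark. No band remains on the shelf, and the shampoo is where it was. I hand the job in.

```bash
python3 -c "
from cell import ctrl
print(ctrl.finish_job())"
```

```text
the job is handed in; nothing more can be done
None
```

The carton is in the bin and the flap has closed; I handed the job in at about 10.6 s. The carton first caught on the half-open flap, so I opened it wider with both fingers in the opening. The last check covered the flap, shelf and shampoo, not the other items.

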